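# Set a drying cabinet's door to its widest stay hole

## Robot

A 6-joint arm with a two-finger parallel gripper is mounted at the origin on the work surface. World frame = base frame: x ahead of the robot, y to its left, z up, the work surface at z = 0. Lengths are in mm, angles in rad, forces in N, time in s.
With the tool pointing down it reaches from about 350 to 875 mm from the base axis. Payload 4.2 kg.
Tool frame: the origin (TCP) lies midway between the tips of the shut fingers; the grasp point (between the pads) lies 19 mm behind it; z points along the fingers, y is the line along which they close (so a half turn about z gives the same grasp; the last joint's range is limited). The gripper opens to 85 mm and grips with 20 to 120 N. Pads are 22 mm wide; open, the fingers measure 114 mm over their backs; the gripper's body (76 mm by 85 mm) begins 54 mm behind the grasp point. The pads swing forward as they close: fully open they stand 13 mm farther back than shut.
Start: joints at [-0.966, 0.385, 0.008, 0, -1.194, -0.259], TCP at [211.858, -587.976, 231.312] pointing down, gripper open.
Joint ranges: [-3.14, 3.14], [-1.21, 2.06], [-1.07, 1.41], [-3.16, 2.05], [-2.99, -0.16], [-3.1, 3.1]. Speed limits (rad/s): [2.79, 2.79, 3.14, 3.14, 3.14, 3.14].

## Interface

Orientations are given as a unit quaternion [x, y, z, w].
In Python, from bench import sensors, get_image, camera_params, job_done gives the robot as it stands.
- The arm moves only by the tool servo_tool, never from a script. Its argument "motion" is a list of rows, each an object with "travel": the shift along the tool's x, y, z as a fraction of full scale, a list of three; "rot": the turn, a rotation vector about the tool's x, y, z as a fraction of full scale, a list of three; "hand": the opening, from 0 (shut) to 1 (fully open). In form: [{"travel": [x, y, z], "rot": [wx, wy, wz], "hand": hand}, ...]. A call has 1 to 10 rows; each row shifts and turns the commanded pose from where the row before left it, along the tool's axes as they then stand; what a row does not reach is not made up. Full scale, the value 1, is 25 cm for a shift and 360 degrees for a turn. A row lasts 1/12 s, in which the tool goes at most 41.7 mm and 7.16 degrees, less where a joint would pass 70% of its speed; a pose out of reach is approached as far as the arm can. A call with a number of a shift or a turn outside -1 to 1 is refused whole. A call with a gripper value outside its range is refused whole. The fingers move at their own pace and stop on an object; the grip force is fixed at half the most. Time passes only in rows, so rows that do not move let the fingers close. It gives the time, the measured TCP pose, the force, the opening and the grip force at its end, in the units of the state.
- sensors.read_state(): the state, without advancing time (a new reading comes with each control period).
- get_image(name): name is "scene" or "top" or "wrist"; returns (picture, depth): 400x640x3 uint8, red, green, blue; 400x640 float32, mm along the optical axis (not along the pixel's ray), 0 where there is no reading.
- camera_params(name): a dict with "camera_matrix" (3x3 intrinsics, pixels), "R" (3x3) and "t" (3): a world point X has camera coordinates R X + t; the wrist camera has in their place "mount" (4x4, takes a point from camera to tool coordinates, whose origin is the TCP and whose axes are the flange's). Camera axes: x right, y down, z forward; pixel columns grow to the right and rows downward; lengths in mm; the calibration is good to about 2 mm. A picture is of the moment at which its call begins: read the wrist's pose just before it. camera_params takes no time and is no camera call.
- job_done(): hands the job in; it is judged then, once.
The state is a dict: "clock": time; "joints": joint angles; "joint_vel": joint speeds; "joint_efforts": joint torques, N m; "position": TCP position; "ee_rot": TCP orientation; "contact_force": force on the tool from outside, world axes, zero at the start; "wrist_torque": the same for the moment, N m; "gripper_width": finger opening in mm; "grasp_force": force on a finger pad.
Only numpy, scipy, OpenCV 4.12 (cv2) and the standard library are available. Lean on these libraries where they do the work, as an engineer would, in place of code of your own. Each camera call takes 0.05 s, during which the arm holds its last target. There are 200 camera calls.

## Task

The small drying cabinet's glass door is held nearly shut: its stay has the long slot over the brass pin on the roof. Lift the stay off the pin, swing the door open with it and drop the last round hole, the one next to the black knob, over the pin so that the stay lies fully home, flat on the pin's plate; then let go. Feel for the pin gently, never forcing the stay down or sideways on it, and leave the other things on the bench and on the roof where they are.

Things in the scene. Friction and masses are not known exactly. Their poses are not given: they have to be found in the camera images.
- pin_plate: Steel plate on the cabinet's roof, 72 x 26 x 6 mm; origin: centre of its underside, x along its length and slot, z up. A brass pin, 7.5 mm thick with a flat top, stands 10 mm above the plate's face. It is clamped firmly in the slot, on the centre line, anywhere up to 8 mm from the centre along x: not measured, it must be seen or felt.
- stay: Steel bar 300 mm long, 22 wide, 4 thick, about 0.2 kg. Origin: underside, on its pivot on top of the door; x to the knob, z up. It swings about the pivot and lifts about it (up to 0.9 rad), and drops by its weight. Along x: slot 38 x 10 mm centred at 100 mm (over the pin at the start), round holes 10 mm wide at 150, 190, 230 mm, knob at 268. Seated, it is level on the pin plate.
- stay_knob (a point): Grip point in the black upright round knob at the free end of the stay: 18 mm thick, from 4 to 44 mm above the bar's underside; this point is on its axis, 28 mm above the underside. Bare roof lies 34 mm below it when the stay is seated.
- wide_hole (a point): Centre of the last round hole, next to the knob, at the bar's underside, 230 mm from the pivot.
- slot_mid (a point): Centre of the stay's long slot at the bar's underside, 100 mm from the pivot.
- door_hinge (a point): Point on the door's vertical hinge axis, at the height of the pin plate's upper face. The stay's pivot is 223.6 mm from this axis, the pin plate's centre 200 mm.
- door (a joint): Opening of the glass door in rad: 0 shut, about 0.2 at the start, stop at 1.25. Opening moves the stay's pivot away from the cabinet; with the last hole over the pin it stands at 0.83 to 0.94. The hinge is stiff: the door stays where it is left and takes about 1 to 2 N at the stay's pivot to move.
- cabinet: Drying cabinet, pale green-grey sheet steel, 240 deep x 320 wide, flat roof 212 mm above the bench, fixed. Origin: centre of its footprint; -x is its door side (the door opens that way), the hinge is at its +y end.
- bearing: Ball bearing, 38 mm across, 13 mm high, standing on the roof near the hinge side. Leave alone.
- grease_jar: Small amber jar with red lid, 40 mm across, 45 mm high, on the roof. Leave alone.
- die_block: Bright milled block 210 x 34 x 44 mm on the bench. Leave alone.
- oil_bottle: White bottle 56 mm across, 130 mm high. Leave alone.
- brush: Brush lying on the bench. Leave alone.
- screwdriver: Screwdriver lying on the bench. Leave alone.
- parts_bin: Yellow open bin 130 x 100 x 60 mm. Leave alone.
- pen_pot: Dark steel cup 60 mm across, 60 mm high. Leave alone.

How it is judged:
By the outcome, as a careful person would: the job done as asked, in the order asked, and still so for the second after the job is handed in, with the robot touching nothing.
It also fails if it takes over 67 s, if anything falls off the work surface, if the arm or the gripper's body presses on something with over 40 N, if the wrist force passes 120 N, or if a joint passes its speed limit or range.

## Working session

There is one attempt and no reset: what is moved stays moved. The work goes in short steps, Python scripts to look and compute and a tool call to move; the robot and the scene stay as the last step left them, time stands still between calls to the robot, and variables do not carry over. Pictures are saved under pics/ and viewed, at most 10 in all, crops included, and the job is handed in when it is done.

Besides the shell and the picture viewer there is one more tool, called after ">>>" as a command line: name --argument value ..., lists and objects as JSON in quotes. servo_tool: Moves the arm, as the interface text tells. Its arguments: {"type":"object","properties":{"motion":{"type":"array"}},"required":["motion"]}

```bash
mkdir -p pics; cat > h.py <<'E'
import numpy as np,cv2
from bench import sensors,get_image,camera_params,job_done
def snap(n,f):
    im,d=get_image(n); cv2.imwrite('pics/'+f,im[:,:,::-1]); np.save('pics/'+n+'_d.npy',d); np.save('pics/'+n+'_i.npy',im); return im,d
def pt(n,u,v,d):
    p=camera_params(n);K=np.array(p['camera_matrix']);c=np.linalg.inv(K)@[u,v,1]*d
    return np.array(p['R']).T@(c-np.array(p['t']))
def ray(n,u,v,z):
    p=camera_params(n);K=np.array(p['camera_matrix']);R=np.array(p['R']);o=-R.T@np.array(p['t']);r=R.T@np.linalg.inv(K)@[u,v,1]
    return o+r*(z-o[2])/r[2]
E
python3 - <<'E'
from h import *
for n in('top','scene'): snap(n,n+'1.png')
print(sensors.read_state())
E
```

```text
{'clock': 0.1, 'joints': array([-9.66380712e-01,  3.85490007e-01,  6.75161550e-03, -4.03848318e-04,
       -1.19399750e+00, -2.58605113e-01]), 'joint_vel': array([-0.00157979, -0.00320398,  0.00254754,  0.00129618,  0.0001102 ,
       -0.00086134]), 'joint_efforts': array([-2.42952001e-04, -3.93320024e+01,  1.88929117e+01,  4.19798613e+00,
       -2.56772662e-03, -3.68988140e-08]), 'position': array([ 211.6838391 , -587.50642284,  230.3250903 ]), 'ee_rot': array([-1.71971549e-01,  9.85101422e-01,  9.59385822e-04, -2.35122602e-04]), 'contact_force': array([-0.48229947, -0.37962803,  0.21695735]), 'wrist_torque': array([ 0.04104174,  0.02246732, -0.00615837]), 'grasp_force': 0.0, 'gripper_width': 85.13285672011423}
```

View pics/top1.png

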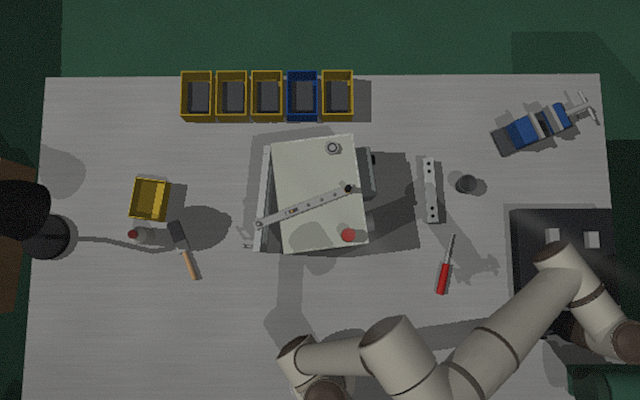

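View pics/scene1.png

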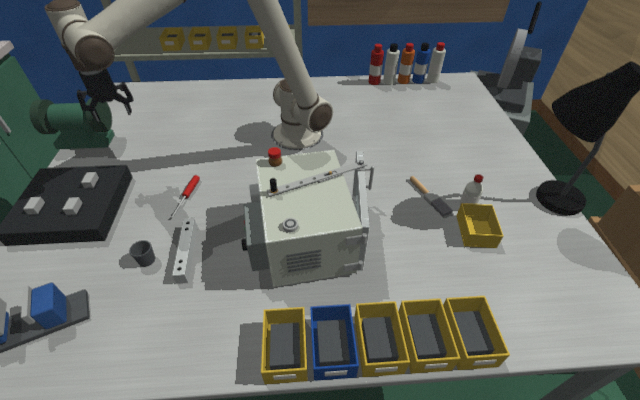

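Top view: the stay runs from the pivot at about (258,224) to the knob at (348,188). The roof corners are near (272,145), (353,134), (369,243) and (284,253), the bearing is at (334,148) and the jar at (348,235).

```bash
python3 - <<'E'
from h import *
im=np.load('pics/top_i.npy');d=np.load('pics/top_d.npy')
for nm,u,v,z in [('knob',348,188,262),('pivot',258,224,225),('c_hinge',272,145,212),('c2',353,134,212),('c3',369,243,212),('c4',284,253,212),('bearing',334,148,225),('jar',348,235,257)]:
    print(nm,ray('top',u,v,z).round(),pt('top',u,v,d[v,u]).round())
print(camera_params('wrist'))
cv2.imwrite('pics/crop1.png',cv2.resize(im[125:265,235:385,::-1],None,fx=4,fy=4,interpolation=cv2.INTER_CUBIC))
E
```

```text
knob [565. -67. 262.] [565. -66. 265.]
pivot [471. 182. 225.] [471. 182. 230.]
c_hinge [700. 146. 212.] [700. 146. 212.]
c2 [731. -87. 212.] [730. -87. 215.]
c3 [ 417. -127.  212.] [ 424. -153.    3.]
c4 [391. 111. 212.] [391. 110. 213.]
bearing [687. -32. 225.] [685. -31. 231.]
jar [438. -65. 257.] [438. -65. 257.]
{'camera_matrix': array([[292.46732712,   0.        , 325.82927517],
       [  0.        , 292.46732712, 199.19317508],
       [  0.        ,   0.        ,   1.        ]]), 'mount': array([[ 2.13804018e-04, -9.53022059e-01, -3.02900823e-01,
         7.73000524e+01],
       [ 9.99999860e-01,  3.50679110e-04, -3.97492941e-04,
        -2.52973148e-01],
       [ 4.85040533e-04, -3.02900696e-01,  9.53022000e-01,
        -1.42526987e+02],
       [ 0.00000000e+00,  0.00000000e+00,  0.00000000e+00,
         1.00000000e+00]])}
```

View pics/crop1.png

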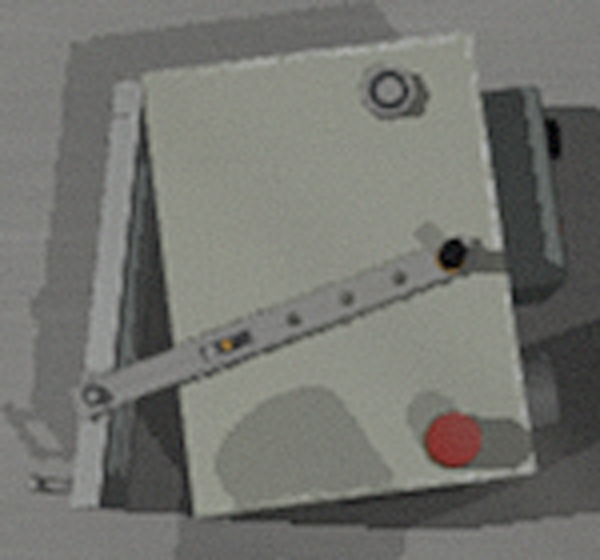

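The crop shows the brass pin at about (228,344), which is full-frame (292,211), inside the slot. The pivot is at full-frame (258.8,223.8) and the knob at (348.3,188.3). I'll hover above the stay next.

>>> servo_tool --motion '[{"travel": [0,0,-0.16],"rot": [0,0,0],"hand": 1},{"travel": [0,0,-0.16],"rot": [0,0,0],"hand": 1},{"travel": [0,0,-0.16],"rot": [0,0,0],"hand": 1},{"travel": [-0.102,0.086,0],"rot": [0,0,0],"hand": 1},{"travel": [-0.102,0.086,0],"rot": [0,0,0],"hand": 1},{"travel": [-0.102,0.086,0],"rot": [0,0,0],"hand": 1},{"travel": [-0.102,0.086,0],"rot": [0,0,0],"hand": 1},{"travel": [-0.102,0.086,0],"rot": [0,0,0],"hand": 1},{"travel": [-0.102,0.086,0],"rot": [0,0,0],"hand": 1},{"travel": [-0.102,0.086,0],"rot": [0,0,0],"hand": 1}]'

```text
clock: 0.93
position: [329.0, -384.2, 350.9]
ee_rot: [-0.172, 0.985, 0.0, -0.0]
contact_force: [1.7, 0.9, 0.4]
gripper_width: 85.1
grasp_force: 0.0
```

>>> servo_tool --motion '[{"travel": [-0.102,0.086,0],"rot": [0,0,0],"hand": 1},{"travel": [-0.102,0.086,0],"rot": [0,0,0],"hand": 1},{"travel": [-0.102,0.086,0],"rot": [0,0,0],"hand": 1},{"travel": [-0.102,0.086,0],"rot": [0,0,0],"hand": 1},{"travel": [-0.102,0.086,0],"rot": [0,0,0],"hand": 1},{"travel": [-0.102,0.086,0],"rot": [0,0,0],"hand": 1},{"travel": [-0.102,0.086,0],"rot": [0,0,0],"hand": 1},{"travel": [-0.102,0.086,0],"rot": [0,0,0],"hand": 1},{"travel": [-0.102,0.086,0],"rot": [0,0,0],"hand": 1},{"travel": [-0.102,0.086,0],"rot": [0,0,0],"hand": 1}]'

```text
clock: 1.77
position: [496.1, -95.5, 351.0]
ee_rot: [-0.172, 0.985, 0.0, -0.0]
contact_force: [0.9, -0.7, -0.1]
gripper_width: 85.2
grasp_force: 0.0
```

>>> servo_tool --motion '[{"travel": [0,0,0],"rot": [0,0,-0.0194],"hand": 1},{"travel": [0,0,0],"rot": [0,0,-0.0194],"hand": 1},{"travel": [0,0,0],"rot": [0,0,-0.0194],"hand": 1},{"travel": [0,0,0],"rot": [0,0,-0.0194],"hand": 1},{"travel": [0,0,0],"rot": [0,0,-0.0194],"hand": 1},{"travel": [0,0,0],"rot": [0,0,-0.0194],"hand": 1}]'

```text
clock: 2.27
position: [495.5, -97.0, 350.8]
ee_rot: [-0.516, 0.857, 0.0, -0.0]
contact_force: [-0.1, -0.5, 0.1]
gripper_width: 85.6
grasp_force: 0.0
```

>>> servo_tool --motion '[{"travel": [0,0,0],"rot": [0,0,-0.0193],"hand": 1},{"travel": [0,0,0],"rot": [0,0,-0.0193],"hand": 1},{"travel": [0,0,0],"rot": [0,0,-0.0193],"hand": 1},{"travel": [0,0,0],"rot": [0,0,-0.0193],"hand": 1},{"travel": [0,0,0],"rot": [0,0,-0.0193],"hand": 1},{"travel": [0,0,0],"rot": [0,0,-0.0193],"hand": 1},{"travel": [0,0,0],"rot": [0,0,-0.0193],"hand": 1},{"travel": [-0.084,-0.102,0],"rot": [0,0,0],"hand": 1},{"travel": [-0.084,-0.102,0],"rot": [0,0,0],"hand": 1},{"travel": [-0.084,-0.102,0],"rot": [0,0,0],"hand": 1}]'

```text
clock: 3.1
position: [545.7, -10.8, 351.2]
ee_rot: [0.821, -0.572, -0.0, 0.0]
contact_force: [-0.1, -0.2, 0.4]
gripper_width: 85.3
grasp_force: 0.0
```

```bash
cat >> h.py <<'E'
from scipy.spatial.transform import Rotation as Ro
def wsnap(f):
    s=sensors.read_state(); im,d=snap('wrist',f); np.savez('pics/w.npz',p=s['position'],q=s['ee_rot']); print(s['position'].round(1),s['ee_rot'].round(4)); return im,d
def wray(u,v,z=None,d=None,f='pics/w.npz'):
    w=np.load(f);p=camera_params('wrist');M=np.array(p['mount']);R=Ro.from_quat(w['q']).as_matrix()
    c=np.linalg.inv(np.array(p['camera_matrix']))@[u,v,1]
    o=w['p']+R@M[:3,3]; r=R@M[:3,:3]@c
    return o+r*(d if d else (z-o[2])/r[2])
E
python3 - <<'E'
from h import *
wsnap('w1.png')
E
```

```text
[545.7 -10.8 351.2] [ 8.205e-01 -5.716e-01 -2.000e-04  0.000e+00]
```

View pics/w1.png

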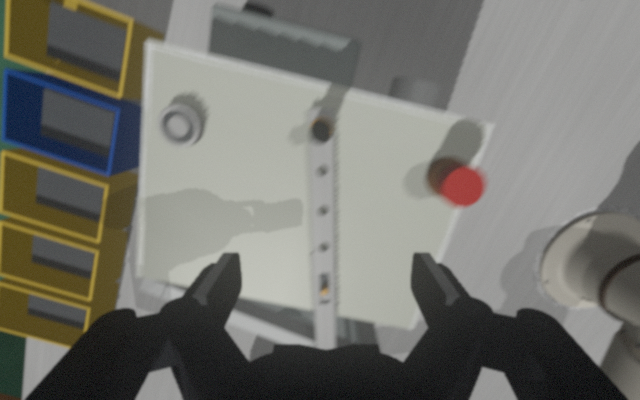

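The wrist view shows the knob at (321,130), the holes at (322,171), (323,211) and (323,247), and the slot with the brass pin at about (324,293).

```bash
python3 - <<'E'
from h import *
im=np.load('pics/wrist_i.npy').astype(int);d=np.load('pics/wrist_d.npy')
hsv=cv2.cvtColor(im.astype(np.uint8),cv2.COLOR_RGB2HSV)
def cen(m,x0,x1,y0,y1):
    s=np.zeros(m.shape,np.uint8);s[y0:y1,x0:x1]=m[y0:y1,x0:x1];n,l,st,c=cv2.connectedComponentsWithStats(s)
    k=1+np.argmax(st[1:,4]);return c[k],st[k]
g=im.sum(2)
print('knob',cen(g<130,300,345,110,150))
for y in(171,211,247): print('hole',cen(g<330,312,333,y-12,y+12))
bm=(hsv[:,:,0]<28)&(hsv[:,:,0]>8)&(hsv[:,:,1]>80)
c,s=cen(bm,312,336,265,315);print('pin',c,s)
k,_=cen(g<130,300,345,110,150)
print('knob',wray(*k,z=262))
H=[wray(*cen(g<330,312,333,y-12,y+12)[0],z=222) for y in(171,211,247)];print(np.round(H,1))
print('pin',wray(*c,z=228),'pinTop cam',ray('top',292,211,228))
print(wray(182,124,z=225))
cv2.imwrite('pics/w1c.png',cv2.resize(im[100:350,240:400,::-1].astype(np.uint8),None,fx=3,fy=2.4,interpolation=cv2.INTER_CUBIC)[:600])
E
```

```text
Traceback (most recent call last):
ValueError: attempt to get argmax of an empty sequence
```

```bash
python3 - <<'E'
from h import *
im=np.load('pics/wrist_i.npy').astype(int)
hsv=cv2.cvtColor(im.astype(np.uint8),cv2.COLOR_RGB2HSV)
g=im.sum(2)
def cen(x0,x1,y0,y1,w=None):
    p=g[y0:y1,x0:x1].astype(float)
    t=(p.min()+np.percentile(p,75))/2; m=(p<t) if w is None else w[y0:y1,x0:x1]
    y,x=np.nonzero(m);return np.array([x.mean()+x0,y.mean()+y0]),len(x),p.min()
k=cen(308,334,117,142);print(k,wray(*k[0],z=262))
for y in(171,211,247):
    h=cen(315,331,y-8,y+8);print(h,wray(*h[0],z=222).round(1))
bm=(hsv[:,:,0]<28)&(hsv[:,:,0]>8)&(hsv[:,:,1]>80)
c=cen(312,336,265,315,bm);print('pin',c,wray(*c[0],z=228),ray('top',292,211,228))
print('bearing',wray(182,124,z=225))
cv2.imwrite('pics/w1c.png',cv2.resize(im[100:350,240:400,::-1].astype(np.uint8),None,fx=2.4,fy=2.4,interpolation=cv2.INTER_CUBIC))
E
```

```text
(array([321.18333333, 129.69666667]), 300, np.float64(178.0)) [570.20106723 -66.32766724 262.        ]
(array([322.40740741, 170.42592593]), 54, np.float64(303.0)) [555.8 -28.5 222. ]
(array([323.0212766 , 210.23404255]), 47, np.float64(297.0)) [541.6   8.8 222. ]
(array([323.58139535, 246.97674419]), 43, np.float64(298.0)) [527.2  46.3 222. ]
pin (array([324.23809524, 290.47619048]), 21, np.float64(242.0)) [510.05020952  90.93730068 228.        ] [506.59667152  87.63903868 228.        ]
bearing [687.85769206 -25.20544799 225.        ]
```

View pics/w1c.png

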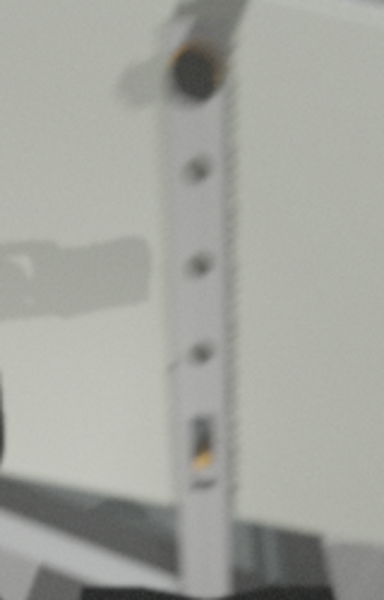

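>>> servo_tool --motion '[{"travel": [0.079,-0.0047,0],"rot": [0,0,0],"hand": 1},{"travel": [0.079,-0.0047,0],"rot": [0,0,0],"hand": 1},{"travel": [0.079,-0.0047,0],"rot": [0,0,0],"hand": 1},{"travel": [0,0,0.1],"rot": [0,0,0],"hand": 1},{"travel": [0,0,0.1],"rot": [0,0,0],"hand": 1},{"travel": [0,0,0.1],"rot": [0,0,0],"hand": 1},{"travel": [0,0,0.1],"rot": [0,0,0],"hand": 1},{"travel": [0,0,0.08],"rot": [0,0,0],"hand": 1},{"travel": [0,0,0],"rot": [0,0,0],"hand": 0.5},{"travel": [0,0,0],"rot": [0,0,0],"hand": 0.5}]'

```text
clock: 3.98
position: [569.1, -66.0, 230.5]
ee_rot: [0.821, -0.571, -0.001, 0.001]
contact_force: [0.2, -0.4, 0.1]
gripper_width: 63.9
grasp_force: 0.0
```

```bash
python3 - <<'E'
from h import *
wsnap('w2.png')
E
```

```text
[569.1 -66.  230.5] [ 0.821  -0.571  -0.0009  0.0011]
```

View pics/w2.png

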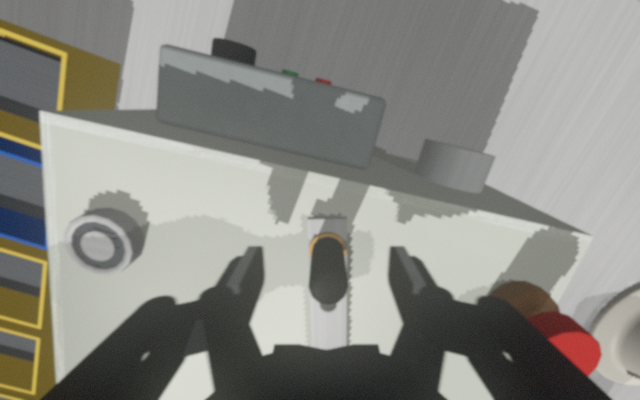

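The knob is at (328,275), centred between the fingers. I'll close.

>>> servo_tool --motion '[{"travel": [0,0,0.01],"rot": [0,0,0],"hand": 0},{"travel": [0,0,0],"rot": [0,0,0],"hand": 0},{"travel": [0,0,0],"rot": [0,0,0],"hand": 0},{"travel": [0,0,0],"rot": [0,0,0],"hand": 0},{"travel": [0,0,0],"rot": [0,0,0],"hand": 0},{"travel": [0,0,0],"rot": [0,0,0],"hand": 0},{"travel": [0,0,0],"rot": [0,0,0],"hand": 0},{"travel": [0,0,0],"rot": [0,0,0],"hand": 0}]'

```text
clock: 4.7
position: [569.9, -65.9, 230.0]
ee_rot: [0.821, -0.571, 0.001, -0.0]
contact_force: [-1.6, 0.9, 5.5]
gripper_width: 16.4
grasp_force: 58.5
```

>>> servo_tool --motion '[{"travel": [-0.0015,0,-0.0268],"rot": [0,0.004,0],"hand": 0},{"travel": [-0.0015,0,-0.0268],"rot": [0,0.004,0],"hand": 0},{"travel": [-0.0015,0,-0.0268],"rot": [0,0.004,0],"hand": 0},{"travel": [-0.0015,0,-0.0268],"rot": [0,0.004,0],"hand": 0},{"travel": [-0.0015,0,-0.0268],"rot": [0,0.004,0],"hand": 0},{"travel": [-0.0015,0,-0.0268],"rot": [0,0.004,0],"hand": 0},{"travel": [-0.0015,0,-0.0268],"rot": [0,0.004,0],"hand": 0},{"travel": [-0.0015,0,-0.0268],"rot": [0,0.004,0],"hand": 0},{"travel": [0,0,0],"rot": [0,0,0],"hand": 0}]'

```text
clock: 5.45
position: [567.0, -58.2, 282.5]
ee_rot: [0.817, -0.568, 0.083, 0.057]
contact_force: [1.0, -1.1, 0.1]
gripper_width: 16.4
grasp_force: 58.4
```

```bash
python3 - <<'E'
from h import *
im,_=wsnap('w3.png')
im2,d=snap('top','top2.png')
sc,ds=snap('scene','sc2.png')
a=cv2.resize(im2[125:265,235:385],None,fx=2.6,fy=2.6,interpolation=cv2.INTER_CUBIC)
b=cv2.resize(sc[130:290,240:390],None,fx=2.6,fy=2.6,interpolation=cv2.INTER_CUBIC)
h=min(a.shape[0],b.shape[0]);cv2.imwrite('pics/c2.png',np.hstack([a[:h],b[:h]])[:,:,::-1])
s=sensors.read_state();print(s['contact_force'],s['wrist_torque'],s['joints'].round(2))
E
```

```text
[567.  -58.2 282.5] [ 0.817  -0.5677  0.0833  0.057 ]
[ 0.28885392 -0.46001888 -1.04061255] [ 0.58025907  0.02816359 -0.06274306] [ 0.28  0.22 -0.2   0.22 -1.15 -0.02]
```

View pics/c2.png

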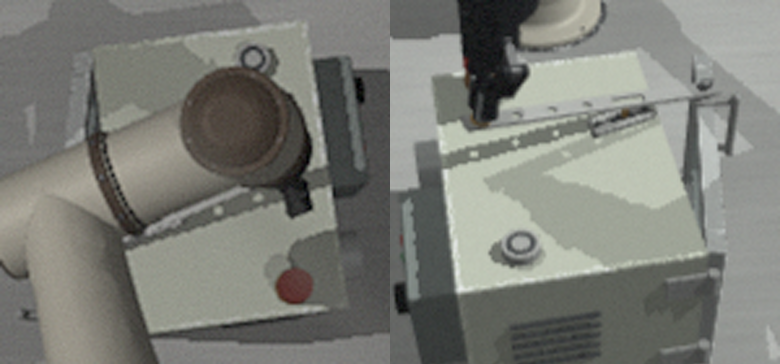

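Left, the top view shows the raised stay and the arm. Right, the scene view shows the stay lifted clear, with the brass pin at crop (626,113), which is full-frame (331,173.5). Next I plan the swing.

```bash
cat > plan.py <<'E'
from h import *
def hinge(V,P,a=200.):
    d=P-V;L=np.linalg.norm(d);u=d/L;x=(L*L+223.6**2-a**2)/(2*L);y=np.sqrt(223.6**2-x*x)
    n=np.array([-u[1],u[0]]);return [V+x*u+y*n,V+x*u-y*n]
def pose(V,u,l,r=269.9,h=12.,z0=218.):
    x=np.r_[u*np.cos(l),np.sin(l)];z=np.r_[u*np.sin(l),-np.cos(l)];y=np.cross(z,x)
    p=np.r_[V,z0]+r*x-h*z
    return p,np.c_[x,y,z]
def rows(seq):
    for (p0,R0),(p1,R1) in zip(seq,seq[1:]):
        print((R0.T@(p1-p0)/250).round(4),(Ro.from_matrix(R0.T@R1).as_rotvec()/2/np.pi).round(4))
E
python3 - <<'E'
from plan import *
im=np.load('pics/scene_i.npy');d=np.load('pics/scene_d.npy')
hsv=cv2.cvtColor(im,cv2.COLOR_RGB2HSV).astype(int)
y,x=np.nonzero(((hsv[:,:,0]<28)&(hsv[:,:,0]>8)&(hsv[:,:,1]>90))[165:185,320:345]);print(len(x),x.mean()+320,y.mean()+165,ray('scene',x.mean()+320,y.mean()+165,225))
V=np.array([473.8,186.4]);P=np.array([510,91.])
for H in hinge(V,P): print('H',H)
H=max(hinge(V,P),key=lambda h:h[0])
print('corner',ray('top',272,145,212), ray('top',267,147,225))
def Vr(a):
    c,s=np.cos(a),np.sin(a);return H+np.array([[c,-s],[s,c]])@(V-H)
for sg in(-1,1): print(sg,np.linalg.norm(Vr(sg*.68)-P),Vr(sg*.68))
sg=min((-1,1),key=lambda s:abs(np.linalg.norm(Vr(s*.68)-P)-230))
from scipy.optimize import brentq
A=brentq(lambda a:np.linalg.norm(Vr(sg*a)-P)-230,0.3,1.0);print('A',A)
seq=[]
for a in np.linspace(0,A,21):
    v=Vr(sg*a);u=(P-v)/np.linalg.norm(P-v);seq.append(pose(v,u,.2))
s=sensors.read_state();print(seq[0][0],Ro.from_matrix(seq[0][1]).as_quat(),seq[-1][0],np.degrees(np.arctan2(u[1],u[0])))
seq[0]=(s['position'],Ro.from_quat(s['ee_rot']).as_matrix())
rows(seq)
E
```

```text
4 330.0 173.5 [511.97012844  89.86183664 225.        ]
H [696.2600602 163.8504631]
H [322.29828165  21.94882385]
corner [699.53904371 146.22849447 212.        ] [690.47762248 159.2527859  225.        ]
-1 231.8972936246908 [537.46017788 321.26570179]
1 49.50510795464679 [509.10219488  41.50303383]
A 0.669257925263553
[566.79859718 -58.68470086 283.38165132] [ 0.81892301 -0.56515343  0.08216637  0.05670448] [506.39820327  59.06654525 283.38165132] -96.43523393632876
[-0.024   0.0198 -0.0137] [-0.0007  0.      0.0038]
[-0.0265  0.0176 -0.0054] [-0.001   0.      0.0047]
[-0.0264  0.016  -0.0053] [-0.0009  0.      0.0045]
[-0.0263  0.0146 -0.0053] [-0.0009 -0.      0.0043]
[-0.0261  0.0134 -0.0053] [-0.0008  0.      0.0041]
[-0.026   0.0122 -0.0053] [-0.0008  0.      0.004 ]
[-0.0259  0.0112 -0.0052] [-0.0008  0.      0.0038]
[-0.0257  0.0103 -0.0052] [-0.0008 -0.      0.0037]
[-0.0256  0.0094 -0.0052] [-0.0007 -0.      0.0037]
[-0.0254  0.0086 -0.0052] [-0.0007  0.      0.0036]
[-0.0253  0.0079 -0.0051] [-0.0007  0.      0.0035]
[-0.0251  0.0072 -0.0051] [-0.0007 -0.      0.0034]
[-0.0249  0.0065 -0.005 ] [-0.0007  0.      0.0034]
[-0.0247  0.0059 -0.005 ] [-0.0007 -0.      0.0033]
[-0.0245  0.0053 -0.005 ] [-0.0007  0.      0.0033]
[-0.0243  0.0047 -0.0049] [-0.0007 -0.      0.0032]
[-0.0241  0.0041 -0.0049] [-0.0007  0.      0.0032]
[-0.0238  0.0036 -0.0048] [-0.0006  0.      0.0032]
[-0.0236  0.0031 -0.0048] [-0.0006  0.      0.0031]
[-0.0234  0.0026 -0.0047] [-0.0006  0.      0.0031]
```

>>> servo_tool --motion '[{"travel": [-0.0265,0.019,-0.006],"rot": [-0.0008,0,0.0042],"hand": 0},{"travel": [-0.0265,0.0176,-0.0054],"rot": [-0.001,0,0.0047],"hand": 0},{"travel": [-0.0264,0.016,-0.0053],"rot": [-0.0009,0,0.0045],"hand": 0},{"travel": [-0.0263,0.0146,-0.0053],"rot": [-0.0009,0,0.0043],"hand": 0},{"travel": [-0.0261,0.0134,-0.0053],"rot": [-0.0008,0,0.0041],"hand": 0},{"travel": [-0.026,0.0122,-0.0053],"rot": [-0.0008,0,0.004],"hand": 0},{"travel": [-0.0259,0.0112,-0.0052],"rot": [-0.0008,0,0.0038],"hand": 0},{"travel": [-0.0257,0.0103,-0.0052],"rot": [-0.0008,0,0.0037],"hand": 0}]'

```text
clock: 6.27
position: [525.6, -15.1, 281.5]
ee_rot: [0.751, -0.653, 0.075, 0.066]
contact_force: [0.7, -2.6, 0.6]
gripper_width: 16.2
grasp_force: 58.5
```

>>> servo_tool --motion '[{"travel": [-0.0256,0.0094,-0.0052],"rot": [-0.0007,0,0.0037],"hand": 0},{"travel": [-0.0254,0.0086,-0.0052],"rot": [-0.0007,0,0.0036],"hand": 0},{"travel": [-0.0253,0.0079,-0.0051],"rot": [-0.0007,0,0.0035],"hand": 0},{"travel": [-0.0251,0.0072,-0.0051],"rot": [-0.0007,0,0.0034],"hand": 0},{"travel": [-0.0249,0.0065,-0.005],"rot": [-0.0007,0,0.0034],"hand": 0},{"travel": [-0.0247,0.0059,-0.005],"rot": [-0.0007,0,0.0033],"hand": 0},{"travel": [-0.0245,0.0053,-0.005],"rot": [-0.0007,0,0.0033],"hand": 0},{"travel": [-0.0243,0.0047,-0.0049],"rot": [-0.0007,0,0.0032],"hand": 0}]'

```text
clock: 6.93
position: [508.6, 34.6, 281.5]
ee_rot: [-0.691, 0.716, -0.069, -0.073]
contact_force: [0.4, -1.9, 1.0]
gripper_width: 16.0
grasp_force: 58.5
```

>>> servo_tool --motion '[{"travel": [-0.0241,0.0041,-0.0049],"rot": [-0.0007,0,0.0032],"hand": 0},{"travel": [-0.0238,0.0036,-0.0048],"rot": [-0.0006,0,0.0032],"hand": 0},{"travel": [-0.0236,0.0031,-0.0048],"rot": [-0.0006,0,0.0031],"hand": 0},{"travel": [-0.0234,0.0026,-0.0047],"rot": [-0.0006,0,0.0031],"hand": 0},{"travel": [0,0,0],"rot": [0,0,0],"hand": 0}]'

```text
clock: 7.35
position: [507.4, 60.1, 281.2]
ee_rot: [-0.662, 0.743, -0.066, -0.074]
contact_force: [0.3, 0.5, -1.7]
gripper_width: 16.2
grasp_force: 58.5
```

```bash
python3 - <<'E'
from h import *
im,_=wsnap('w4.png')
sc,ds=snap('scene','sc3.png')
im2,d=snap('top','top3.png')
b=cv2.resize(sc[130:270,240:400],None,fx=2.4,fy=2.4,interpolation=cv2.INTER_CUBIC)
a=cv2.resize(im[150:290,245:405],None,fx=2.4,fy=2.4,interpolation=cv2.INTER_CUBIC)
cv2.imwrite('pics/c3.png',np.hstack([a,b])[:,:,::-1])
s=sensors.read_state();print(s['contact_force'],s['wrist_torque'],s['joints'].round(2))
E
```

```text
[507.4  60.1 281.2] [-0.6618  0.7431 -0.0663 -0.0744]
[ 1.34675968  1.32774501 -0.85628851] [ 0.75515909 -0.29574719 -0.14038754] [ 0.53  0.19 -0.22  0.17 -1.29 -0.7 ]
```

View pics/c3.png

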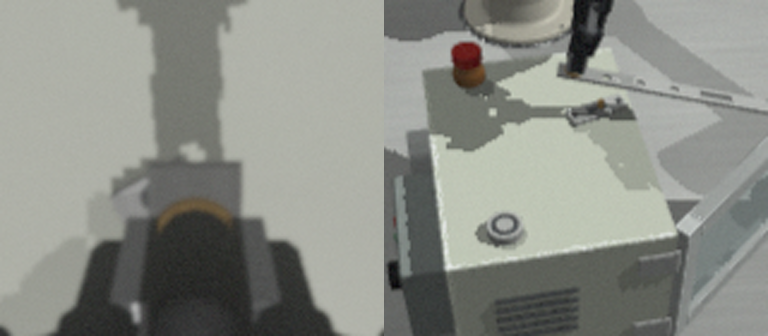

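The left panel hides the pin under the stay. The right panel shows the pin at crop (600,104), full-frame (330,173), coarsely. I'll swing the stay aside about its pivot so the wrist camera sees the pin.

>>> servo_tool --motion '[{"travel": [-0.0013,-0.0524,-0.0003],"rot": [0.0016,0,-0.0078],"hand": 0},{"travel": [-0.0013,-0.0524,-0.0003],"rot": [0.0016,0,-0.0078],"hand": 0},{"travel": [-0.0013,-0.0524,-0.0003],"rot": [0.0016,0,-0.0078],"hand": 0},{"travel": [-0.0013,-0.0524,-0.0003],"rot": [0.0016,0,-0.0078],"hand": 0},{"travel": [-0.0013,-0.0524,-0.0003],"rot": [0.0016,0,-0.0078],"hand": 0},{"travel": [-0.0013,-0.0524,-0.0003],"rot": [0.0016,0,-0.0078],"hand": 0},{"travel": [0,0,0],"rot": [0,0,0],"hand": 0}]'

```text
clock: 8.08
position: [586.4, 62.3, 281.0]
ee_rot: [0.766, -0.635, 0.077, 0.064]
contact_force: [0.1, 1.4, -0.7]
gripper_width: 16.5
grasp_force: 58.6
```

```bash
python3 - <<'E'
from h import *
im,_=wsnap('w5.png')
cv2.imwrite('pics/w5c.png',cv2.resize(im[150:350,250:510],None,fx=3,fy=3,interpolation=cv2.INTER_CUBIC)[:,:,::-1])
E
```

```text
[586.4  62.3 281. ] [ 0.766  -0.6349  0.0772  0.0642]
```

View pics/w5c.png

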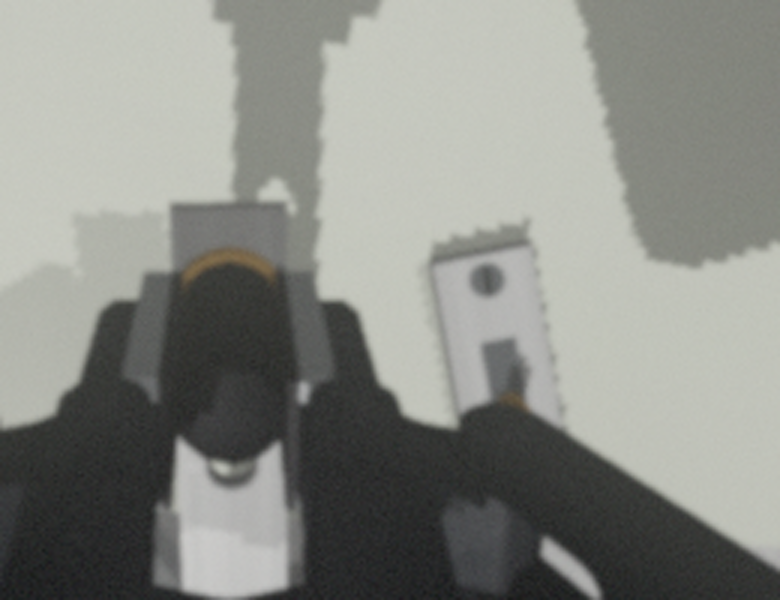

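The plate is visible, with its screw at crop (488,280), but the brass pin at about (513,400) is half hidden by a knuckle. I'll swing a little more.

>>> servo_tool --motion '[{"travel": [-0.0013,-0.0524,-0.0003],"rot": [0.0016,0,-0.0078],"hand": 0},{"travel": [-0.0013,-0.0524,-0.0003],"rot": [0.0016,0,-0.0078],"hand": 0},{"travel": [-0.0013,-0.0524,-0.0003],"rot": [0.0016,0,-0.0078],"hand": 0},{"travel": [0,0,0],"rot": [0,0,0],"hand": 0}]'

```text
clock: 8.47
position: [623.6, 72.6, 281.2]
ee_rot: [0.811, -0.576, 0.082, 0.058]
contact_force: [0.1, -0.1, -0.6]
gripper_width: 16.5
grasp_force: 58.6
```

```bash
python3 - <<'E'
from h import *
im,d=wsnap('w6.png')
hsv=cv2.cvtColor(im,cv2.COLOR_RGB2HSV).astype(int)
m=(hsv[:,:,0]<28)&(hsv[:,:,0]>8)&(hsv[:,:,1]>80)
m[:,:380]=0;m[:150]=0;m[350:]=0
n,l,st,c=cv2.connectedComponentsWithStats(m.astype(np.uint8))
for i in range(1,n):
    if st[i,4]>5: print(st[i],c[i],wray(*c[i],z=228).round(1))
if n>1:
    i=1+np.argmax(st[1:,4]);x,y,w,h=st[i,:4]
    for r in range(y-3,y+h+4): print(r,' '.join('%d/%d'%(hsv[r,k,1],hsv[r,k,2]) for k in range(x-3,x+w+3)))
cv2.imwrite('pics/w6c.png',cv2.resize(im[180:330,380:500],None,fx=4,fy=4,interpolation=cv2.INTER_CUBIC)[:,:,::-1])
E
```

```text
[623.6  72.6 281.2] [ 0.8113 -0.576   0.0818  0.0582]
[596 150  44  14 524] [620.08396947 155.93129771] [446.5 -48.8 228. ]
[456 298  13  14 109] [462.12844037 304.40366972] [510.4  89.5 228. ]Traceback (most recent call last):
  File "<stdin>", line 11, in <module>
  File "<stdin>", line 11, in <genexpr>
IndexError: index 640 is out of bounds for axis 1 with size 640
```

```bash
python3 - <<'E'
from h import *
im=np.load('pics/wrist_i.npy')
cv2.imwrite('pics/w6c.png',cv2.resize(im[230:330,400:520],None,fx=6,fy=6,interpolation=cv2.INTER_CUBIC)[:,:,::-1])
E
```

```text
(no output)
```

View pics/w6c.png

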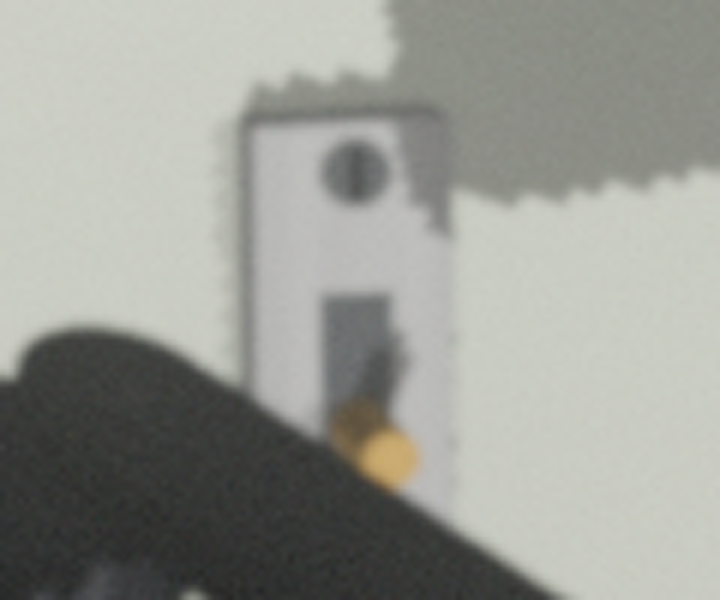

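The pin top is the bright disc at crop (389,458), which is full-frame (464.4,305.9), only slightly clipped.

```bash
cat > go.py <<'E'
from plan import *
V0=np.array([473.8,186.4]);H=np.array([696.3,163.9])
P=wray(464.4,305.9,z=228)[:2]
from scipy.optimize import brentq
def Vr(a):
    c,s=np.cos(-a),np.sin(-a);return H+np.array([[c,-s],[s,c]])@(V0-H)
A=brentq(lambda a:np.linalg.norm(Vr(a)-P)-230,0.3,1.0)
V=Vr(A);u=(P-V)/230
E
python3 - <<'E'
from go import *
from scipy.optimize import minimize
s=sensors.read_state();p=s['position'];R=Ro.from_quat(s['ee_rot']).as_matrix()
print('P',P,'V',V,'u',u,'A',A)
# implied V now
l=np.arcsin(R[2,0]);uu=R[:2,0]/np.cos(l);Vn=p[:2]-uu*(269.9*np.cos(l)-12*np.sin(l));print('Vnow',Vn,'l',l,'z0',p[2]-269.9*np.sin(l)-12*np.cos(l))
seq=[(p,R)]
a0=np.arctan2(uu[1],uu[0]);a1=np.arctan2(u[1],u[0]);print(a0,a1)
for t in np.linspace(0,1,10)[1:]:
    a=a0+t*(a1-a0);seq.append(pose(Vn+t*(V-Vn),np.array([np.cos(a),np.sin(a)]),.2))
for l in np.linspace(.2,.07,8)[1:]: seq.append(pose(V,u,l))
rows(seq);print(seq[-1][0],Ro.from_matrix(seq[-1][1]).as_quat())
E
```

```text
P [508.32417378  89.97332203] V [534.67103519 318.45930168] u [-0.11455157 -0.9934173 ] A 0.6622618585429485
Vnow [536.80035977 319.91879868] l 0.2008286128585807 z0 215.75272810986291
-1.236692212658528 -1.6855999146220955
[ 0.0009  0.0534 -0.0081] [-0.0015 -0.0001  0.0078]
[-0.0009  0.0534 -0.0002] [-0.0016  0.      0.0078]
[-0.0009  0.0533 -0.0002] [-0.0016  0.      0.0078]
[-0.0008  0.0533 -0.0002] [-0.0016  0.      0.0078]
[-0.0008  0.0533 -0.0002] [-0.0016 -0.      0.0078]
[-0.0007  0.0533 -0.0001] [-0.0016  0.      0.0078]
[-0.0007  0.0532 -0.0001] [-0.0016  0.      0.0078]
[-0.0006  0.0532 -0.0001] [-0.0016  0.      0.0078]
[-0.0006  0.0532 -0.0001] [-0.0016  0.      0.0078]
[0.0007 0.     0.0201] [-0.    -0.003  0.   ]
[ 0.0007 -0.      0.0201] [-0.    -0.003 -0.   ]
[ 0.0007 -0.      0.0201] [-0.    -0.003  0.   ]
[0.0007 0.     0.0201] [ 0.    -0.003 -0.   ]
[0.0007 0.     0.0201] [-0.    -0.003  0.   ]
[ 0.0007 -0.      0.0201] [ 0.    -0.003 -0.   ]
[ 0.0007 -0.      0.0201] [ 0.    -0.003  0.   ]
[503.92542772  51.82639484 248.8481865 ] [-0.66496774  0.74605188 -0.02328338 -0.02612248]
```

>>> servo_tool --motion '[{"travel": [0.0009,0.0534,-0.0081],"rot": [-0.0015,0,0.0078],"hand": 0},{"travel": [-0.0009,0.0534,-0.0002],"rot": [-0.0016,0,0.0078],"hand": 0},{"travel": [-0.0009,0.0533,-0.0002],"rot": [-0.0016,0,0.0078],"hand": 0},{"travel": [-0.0008,0.0533,-0.0002],"rot": [-0.0016,0,0.0078],"hand": 0},{"travel": [-0.0008,0.0533,-0.0002],"rot": [-0.0016,0,0.0078],"hand": 0},{"travel": [-0.0007,0.0533,-0.0001],"rot": [-0.0016,0,0.0078],"hand": 0},{"travel": [-0.0007,0.0532,-0.0001],"rot": [-0.0016,0,0.0078],"hand": 0},{"travel": [-0.0006,0.0532,-0.0001],"rot": [-0.0016,0,0.0078],"hand": 0},{"travel": [-0.0006,0.0532,-0.0001],"rot": [-0.0016,0,0.0078],"hand": 0},{"travel": [0,0,0],"rot": [0,0,0],"hand": 0}]'

```text
clock: 9.35
position: [502.7, 57.2, 284.3]
ee_rot: [-0.661, 0.743, -0.067, -0.075]
contact_force: [0.7, -1.1, -0.8]
gripper_width: 16.2
grasp_force: 58.6
```

>>> servo_tool --motion '[{"travel": [0.0007,0,0.0201],"rot": [0,-0.003,0],"hand": 0},{"travel": [0.0007,0,0.0201],"rot": [0,-0.003,0],"hand": 0},{"travel": [0.0007,0,0.0201],"rot": [0,-0.003,0],"hand": 0},{"travel": [0.0007,0,0.0201],"rot": [0,-0.003,0],"hand": 0},{"travel": [0.0007,0,0.0201],"rot": [0,-0.003,0],"hand": 0},{"travel": [0.0007,0,0.0201],"rot": [0,-0.003,0],"hand": 0},{"travel": [0,0,0],"rot": [0,0,0],"hand": 0},{"travel": [0,0,0],"rot": [0,0,0],"hand": 0}]'

```text
clock: 10.02
position: [504.5, 51.9, 254.0]
ee_rot: [-0.665, 0.746, -0.029, -0.033]
contact_force: [1.3, -1.7, -1.3]
gripper_width: 16.8
grasp_force: 58.6
```

```bash
python3 - <<'E'
from h import *
s=sensors.read_state();p=s['position'];R=Ro.from_quat(s['ee_rot']).as_matrix()
P=np.array([508.32,89.97])
l=np.arcsin(R[2,0]);h=p+R@np.array([-40,0,12.]);print('hole',h,'l',l,'err hole-P in tool',R[:2,:2].T@(h[:2]-P),s['contact_force'],s['wrist_torque'])
E
```

```text
hole [508.97482966  90.47346607 238.54490692] l 0.08791826645393717 err hole-P in tool [-0.57321424 -0.59259993] [ 1.31777855 -1.6610511  -1.28036634] [-0.37888657 -0.14649319 -0.13149002]
```

>>> servo_tool --motion '[{"travel": [0.0022,0.0024,0.0047],"rot": [0,-0.0007,0],"hand": 0},{"travel": [0.0002,0,0.0047],"rot": [0,-0.0007,0],"hand": 0},{"travel": [0.0002,0,0.0047],"rot": [0,-0.0007,0],"hand": 0},{"travel": [0.0002,0,0.0047],"rot": [0,-0.0007,0],"hand": 0},{"travel": [0.0002,0,0.0047],"rot": [0,-0.0007,0],"hand": 0},{"travel": [0.0002,0,0.0047],"rot": [0,-0.0007,0],"hand": 0},{"travel": [0.0002,0,0.0047],"rot": [0,-0.0007,0],"hand": 0},{"travel": [0,0,0],"rot": [0,0,0],"hand": 0}]'

```text
clock: 10.68
position: [503.7, 51.1, 245.9]
ee_rot: [-0.665, 0.746, -0.019, -0.021]
contact_force: [-0.1, -0.1, -1.4]
gripper_width: 16.5
grasp_force: 58.6
```

>>> servo_tool --motion '[{"travel": [0.0002,0,0.0047],"rot": [0,-0.0007,0],"hand": 0},{"travel": [0.0002,0,0.0047],"rot": [0,-0.0007,0],"hand": 0},{"travel": [0,0,0],"rot": [0,0,0],"hand": 0}]'

```text
clock: 10.93
position: [503.7, 50.8, 243.5]
ee_rot: [-0.665, 0.746, -0.016, -0.017]
contact_force: [0.6, -1.1, -1.4]
gripper_width: 16.5
grasp_force: 58.6
```

>>> servo_tool --motion '[{"travel": [0.0002,0,0.0047],"rot": [0,-0.0007,0],"hand": 0},{"travel": [0,0,0],"rot": [0,0,0],"hand": 0}]'

```text
clock: 11.1
position: [503.6, 50.7, 242.4]
ee_rot: [-0.665, 0.746, -0.015, -0.016]
contact_force: [-0.6, 0.3, -1.9]
gripper_width: 16.5
grasp_force: 58.6
```

>>> servo_tool --motion '[{"travel": [0.0002,0,0.0047],"rot": [0,-0.0007,0],"hand": 0},{"travel": [0,0,0],"rot": [0,0,0],"hand": 0}]'

```text
clock: 11.27
position: [503.9, 50.7, 241.8]
ee_rot: [-0.665, 0.746, -0.013, -0.014]
contact_force: [0.2, 0.5, 0.4]
gripper_width: 16.4
grasp_force: 58.7
```

>>> servo_tool --motion '[{"travel": [0.0002,0,0.0047],"rot": [0,-0.0007,0],"hand": 0},{"travel": [0,0,0],"rot": [0,0,0],"hand": 0}]'

```text
clock: 11.43
position: [504.0, 50.6, 241.2]
ee_rot: [-0.665, 0.746, -0.012, -0.012]
contact_force: [-1.6, 2.0, 4.3]
gripper_width: 16.9
grasp_force: 59.2
```

```bash
python3 - <<'E'
from h import *
s=sensors.read_state();p=s['position'];R=Ro.from_quat(s['ee_rot']).as_matrix()
P=np.array([508.32,89.97])
l=np.arcsin(R[2,0]);h=p+R@np.array([-40,0,12.]);print('hole',h,'l',l,'err',R[:2,:2].T@(h[:2]-P),s['contact_force'],R.T@s['wrist_torque'])
E
```

```text
hole [508.53896381  89.9361032  227.89212523] l 0.03409815102090471 err [ 0.00870062 -0.22139969] [-1.61334857  2.04206501  4.31940144] [-0.36272056 -0.24298086  0.20470033]
```

Contact at pin-top height, so the hole is slightly off. I'll ease up and feel along the stay.

>>> servo_tool --motion '[{"travel": [-0.0002,0,-0.003],"rot": [0,0.0004,0],"hand": 0},{"travel": [-0.003,0,0],"rot": [0,0,0],"hand": 0},{"travel": [0,0,0],"rot": [0,0,0],"hand": 0}]'

```text
clock: 11.68
position: [503.8, 50.8, 241.4]
ee_rot: [-0.665, 0.746, -0.013, -0.014]
contact_force: [0.4, -2.7, 4.3]
gripper_width: 16.4
grasp_force: 59.1
```

>>> servo_tool --motion '[{"travel": [-0.003,0,0],"rot": [0,0,0],"hand": 0},{"travel": [0,0,0],"rot": [0,0,0],"hand": 0}]'

```text
clock: 11.85
position: [503.8, 51.4, 241.0]
ee_rot: [-0.665, 0.746, -0.013, -0.014]
contact_force: [0.0, -3.1, 0.1]
gripper_width: 16.5
grasp_force: 58.7
```

>>> servo_tool --motion '[{"travel": [-0.003,0,0],"rot": [0,0,0],"hand": 0},{"travel": [0,0,0],"rot": [0,0,0],"hand": 0}]'

```text
clock: 12.02
position: [503.6, 52.9, 240.0]
ee_rot: [-0.665, 0.747, -0.012, -0.014]
contact_force: [0.2, -2.1, -0.7]
gripper_width: 16.2
grasp_force: 58.6
```

Height dropped and the load vanished, so the hole looks found. I'll lower gently.

>>> servo_tool --motion '[{"travel": [0.0002,0,0.0047],"rot": [0,-0.0007,0],"hand": 0},{"travel": [0,0,0],"rot": [0,0,0],"hand": 0}]'

```text
clock: 12.18
position: [503.7, 52.8, 239.0]
ee_rot: [-0.665, 0.747, -0.011, -0.012]
contact_force: [0.4, -1.0, -0.5]
gripper_width: 16.4
grasp_force: 58.6
```

>>> servo_tool --motion '[{"travel": [0.0002,0,0.0047],"rot": [0,-0.0007,0],"hand": 0},{"travel": [0,0,0],"rot": [0,0,0],"hand": 0}]'

```text
clock: 12.35
position: [503.8, 52.8, 238.1]
ee_rot: [-0.665, 0.746, -0.009, -0.01]
contact_force: [1.1, -0.8, -0.3]
gripper_width: 16.4
grasp_force: 58.6
```

>>> servo_tool --motion '[{"travel": [0.0002,0,0.0047],"rot": [0,-0.0007,0],"hand": 0},{"travel": [0.0002,0,0.0047],"rot": [0,-0.0007,0],"hand": 0},{"travel": [0,0,0],"rot": [0,0,0],"hand": 0}]'

```text
clock: 12.6
position: [503.8, 52.6, 235.9]
ee_rot: [-0.665, 0.746, -0.007, -0.007]
contact_force: [0.4, -0.3, -0.8]
gripper_width: 16.1
grasp_force: 58.6
```

>>> servo_tool --motion '[{"travel": [0.0002,0,0.0047],"rot": [0,-0.0007,0],"hand": 0},{"travel": [0.0002,0,0.0047],"rot": [0,-0.0007,0],"hand": 0},{"travel": [0,0,0],"rot": [0,0,0],"hand": 0}]'

```text
clock: 12.85
position: [503.8, 52.4, 233.6]
ee_rot: [-0.665, 0.747, -0.004, -0.004]
contact_force: [1.9, 0.3, -1.5]
gripper_width: 16.6
grasp_force: 58.6
```

>>> servo_tool --motion '[{"travel": [0.0002,0,0.0047],"rot": [0,-0.0007,0],"hand": 0},{"travel": [0,0,0],"rot": [0,0,0],"hand": 0}]'

```text
clock: 13.02
position: [503.9, 52.3, 232.5]
ee_rot: [-0.665, 0.747, -0.002, -0.002]
contact_force: [1.7, 0.6, -0.9]
gripper_width: 16.3
grasp_force: 58.5
```

>>> servo_tool --motion '[{"travel": [0.0002,0,0.0047],"rot": [0,-0.0007,0],"hand": 0},{"travel": [0,0,0],"rot": [0,0,0],"hand": 0}]'

```text
clock: 13.18
position: [503.8, 52.2, 231.3]
ee_rot: [-0.665, 0.746, -0.001, -0.0]
contact_force: [1.2, 1.3, -1.1]
gripper_width: 16.6
grasp_force: 58.5
```

>>> servo_tool --motion '[{"travel": [0,0,0.003],"rot": [0,-0.0004,0],"hand": 0},{"travel": [0,0,0],"rot": [0,0,0],"hand": 0}]'

```text
clock: 13.35
position: [503.8, 52.2, 230.7]
ee_rot: [-0.665, 0.747, -0.0, 0.0]
contact_force: [1.0, 0.6, -0.7]
gripper_width: 16.3
grasp_force: 58.5
```

>>> servo_tool --motion '[{"travel": [0,0,0.003],"rot": [0,0,0],"hand": 0},{"travel": [0,0,0],"rot": [0,0,0],"hand": 0}]'

```text
clock: 13.52
position: [503.9, 52.1, 230.1]
ee_rot: [-0.665, 0.746, -0.0, 0.0]
contact_force: [0.7, -1.0, 0.2]
gripper_width: 16.6
grasp_force: 59.0
```

>>> servo_tool --motion '[{"travel": [0,0,0.002],"rot": [0,0,0],"hand": 0},{"travel": [0,0,0],"rot": [0,0,0],"hand": 0}]'

```text
clock: 13.68
position: [504.0, 52.1, 230.1]
ee_rot: [-0.666, 0.746, -0.0, 0.001]
contact_force: [-0.9, -1.0, 3.1]
gripper_width: 16.4
grasp_force: 59.1
```

The height stalls at 230.1, the same as when it was seated at the start. I'll release and withdraw upward.

>>> servo_tool --motion '[{"travel": [0,0,-0.002],"rot": [0,0,0],"hand": 0.3},{"travel": [0,0,0],"rot": [0,0,0],"hand": 0.5},{"travel": [0,0,0],"rot": [0,0,0],"hand": 0.6},{"travel": [0,0,0],"rot": [0,0,0],"hand": 0.6},{"travel": [0,0,0],"rot": [0,0,0],"hand": 0.6},{"travel": [0,0,0],"rot": [0,0,0],"hand": 0.6}]'

```text
clock: 14.18
position: [503.8, 52.2, 229.9]
ee_rot: [-0.666, 0.746, -0.0, 0.0]
contact_force: [-0.5, -0.0, 0.1]
gripper_width: 51.2
grasp_force: 0.0
```

>>> servo_tool --motion '[{"travel": [0,0,-0.04],"rot": [0,0,0],"hand": 0.6},{"travel": [0,0,-0.08],"rot": [0,0,0],"hand": 0.6},{"travel": [0,0,-0.1],"rot": [0,0,0],"hand": 0.6},{"travel": [0,0,-0.1],"rot": [0,0,0],"hand": 0.6},{"travel": [0,0,-0.1],"rot": [0,0,0],"hand": 0.6},{"travel": [0,0,-0.1],"rot": [0,0,0],"hand": 0.6},{"travel": [0,0,0],"rot": [0,0,0],"hand": 0.6}]'

```text
clock: 14.77
position: [505.9, 52.2, 366.7]
ee_rot: [-0.666, 0.746, -0.003, 0.005]
contact_force: [0.2, -1.0, -0.1]
gripper_width: 51.0
grasp_force: 0.0
```

```bash
python3 - <<'E'
from h import *
im,d=wsnap('w7.png')
w=np.load('pics/w.npz')
# project expected knob top and hole into image
p=camera_params('wrist');M=np.array(p['mount']);R=Ro.from_quat(w['q']).as_matrix();K=np.array(p['camera_matrix'])
def proj(X):
    c=M[:3,:3].T@(R.T@(X-w['p'])-M[:3,3]);q=K@c;return q[:2]/q[2],c[2]
for X in ([504,52,262],[508,90,222],[513,130,222],[508,90,228]):
    (u,v),z=proj(np.array(X,float));ui,vi=int(round(u)),int(round(v));print(u.round(1),v.round(1),'surface z from depth',wray(ui,vi,d=float(np.median(d[vi-1:vi+2,ui-1:ui+2]))).round(1))
# bar heights along the centre line
for r in np.arange(0,100,12): 
    X=np.array([504.,52,222])+np.array([.1145,.9934,0])*r+np.array([.9934,-.1145,0])*8
    (u,v),z=proj(X);ui,vi=int(round(u)),int(round(v));print(r,wray(ui,vi,d=float(d[vi,ui])).round(1))
hsv=cv2.cvtColor(im,cv2.COLOR_RGB2HSV).astype(int)
m=((hsv[:,:,0]<28)&(hsv[:,:,0]>8)&(hsv[:,:,1]>80)).astype(np.uint8)
n,l,st,c=cv2.connectedComponentsWithStats(m[:,250:400])
for i in range(1,n):
    if st[i,4]>4: print(st[i],c[i]+[250,0],wray(*(c[i]+[250,0]),z=226))
E
```

```text
[505.9  52.2 366.7] [-0.6656  0.7463 -0.0033  0.0054]
329.8 197.5 surface z from depth [503.8  52.5 261.9]
329.9 220.7 surface z from depth [507.7  88.1 227.8]
329.4 254.8 surface z from depth [527.4 250.4  -0. ]
330.0 222.8 surface z from depth [508.   90.3 227.8]
0 [510.6  45.7 243.6]
12 [510.8  50.7 262.2]Traceback (most recent call last):
  File "<stdin>", line 13, in <module>
  File "h.py", line 18, in wray
    return o+r*(d if d else (z-o[2])/r[2])
                             ~^~~~~
TypeError: unsupported operand type(s) for -: 'NoneType' and 'float'
```

```bash
python3 -c "
from bench import job_done
print(job_done())"
```

```text
the job is handed in; nothing more can be done
None
```

The stay's last hole is over the pin with the bar flat on the plate, the door is open and held, the gripper is clear, and I handed the job in at about 15 s. In the last depth picture the knob top stood at its seated height and the pin top showed through the hole.

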